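Turn the cutlery tray round so that the box's cover can close

ROBOT

A 6-joint arm with a two-finger parallel gripper is mounted at the origin on a cart in front of the work surface, level with it; the furniture and walls round the work are solid. World frame = base frame: x ahead of the robot, y to its left, z up, the work surface at z = 0. Lengths are in mm, angles in rad, forces in N, time in s.
With the tool pointing down it reaches from about 325 to 750 mm from the base axis. Payload 7.6 kg.
Tool frame: the origin (TCP) lies between the finger pads; the fingertips stand 19 mm ahead of it and the grasp point (between the pads) is the TCP (env.tip_extent is the distance from the TCP to the fingertips, in mm); z points along the fingers, y is the line along which they close (so a half turn about z gives the same grasp; the last joint's range is limited). The gripper opens to 85 mm and grips with 20 to 120 N. Pads are 22 mm wide; open, the fingers measure 114 mm over their backs; the gripper's body (76 mm by 85 mm) begins 54 mm behind the grasp point. The pads swing forward as they close: fully open they stand 13 mm farther back than shut.
Start: joints at [-1.241, 0.052, 1.401, -0, 1.689, -0.07], TCP at [204.373, -483.607, 250.323] pointing down, gripper open.
Joint ranges: [-2.9, 2.9], [-0.91, 2.17], [0.12, 2.37], [-1.06, 4.2], [0.26, 2.73], [-2.93, 2.93]. Speed limits (rad/s): [2.57, 2.57, 3.01, 3.14, 3.14, 3.14].

INTERFACE

Orientations are given as [roll, pitch, yaw] about the fixed x, y, z axes, in that order (R = Rz(yaw) Ry(pitch) Rx(roll)).
In Python, from station import env gives the robot as it stands.
- The arm moves only by the tool arm_command, never from a script. Its argument "commands" is a list of rows, each a list of 6 numbers: the shift along the tool's x, y, z in units of 0.3 m (1.0 is 0.3 m), then the turn, a rotation vector about the tool's x, y, z in units of 60 degrees (1.0 is 60 degrees). A call has 1 to 10 rows; each row is the pose to reach, as a shift and turn from the pose commanded when the call began, along the tool's axes at that moment; what a row does not reach only later rows make up. A row lasts 1/12 s, in which the tool goes at most 41.7 mm and 7.16 degrees, less where a joint would pass 70% of its speed; a pose out of reach is approached as far as the arm can. A call with a number of a shift or a turn outside -1 to 1 is refused whole. A call with a gripper value outside its range is refused whole. "gripper" is the opening, from 0 (shut) to 1 (fully open), set as the call begins (left out, the last holds). The fingers move at their own pace and stop on an object; "squeeze" is the grip in N (left out, the last holds). Time passes only in rows, so rows that repeat a pose let the fingers close. It gives the time, the measured TCP pose, the force, the opening and the grip force at its end, in the units of the state.
- env.read_state(): the state, without advancing time (a new reading comes with each control period).
- env.snapshot(name): name is "scene" or "side" or "wrist"; returns a dict with "color" (384x512x3 uint8, red, green, blue), "range_z" (384x512 float32, mm along the optical axis (not along the pixel's ray), 0 where there is no reading), "fx", "fy", "cx", "cy" (pixels), "distortion" ([k1, k2, p1, p2, k3] as OpenCV has them; the pictures are not rectified), "view" (4x4, takes a point from world to camera coordinates); the wrist camera has in their place "mount" (4x4, takes a point from camera to tool coordinates, whose origin is the TCP and whose axes are the flange's). Camera axes: x right, y down, z forward; pixel columns grow to the right and rows downward; lengths in mm; the calibration is good to about 2 mm. A picture is of the moment at which its call begins: read the wrist's pose just before it.
- env.finish_job(): hands the job in; it is judged then, once.
Trained networks look in the newest picture that a camera, given by its name, has taken for a name from the list of things; names that differ only in an ending like _2 or _b are one class to them, and where a whole thing is asked for, a point or a joint stands for the part that bears it (a point fixed in the world has none). Each returns a list of dicts, best first, with "conf" (0 to 1); they miss things now and then, are a little off and sometimes report something else, mostly with a low value. They report only what shows in the picture. A call takes as long as a camera call.
- env.cut_out(target, camera): "mask" (384x512 bool, what is visible of it) and "pixel" ([column, row] in pixels, amid what is visible of it).
The state is a dict: "t": time; "joints": joint angles; "joint_velocities": joint speeds; "effort": joint torques, N m; "position": TCP position; "ee_rot": TCP orientation; "ft_force": force on the tool from outside, world axes, zero at the start; "ft_torque": the same for the moment, N m; "opening": finger opening in mm; "finger_force": force on a finger pad.
Only numpy, scipy, OpenCV 4.12 (cv2) and the standard library are available. Lean on these libraries where they do the work, as an engineer would, in place of code of your own. Each camera call takes 0.05 s, during which the arm holds its last target. There are 200 camera calls.

TASK

The loose tray in the wooden cutlery box was put in back to front, so its tall bin is in the way of the sliding cover. Push the cover fully back off the tray, lift the tray clear by its handle, turn it half round and lower it (do not drop it) fully home in the box again, then push the cover fully shut over the low end of the tray, up to its stop. Do not knock over or shift the jar, the tin and the bowl standing by.

Things in the scene. Friction and masses are not known exactly. Their poses are not given: they have to be found in the camera images.
- cutlery_box: Fixed wooden box 134 (x) by 312 (y) mm, walls 10 thick, 55 high. Origin at worktop height under the centre of the pocket that holds the tray; z up. Pocket 114 (x) by 204 (y), floor 6 mm above the origin, top inner edges bevelled 45 degrees by 5 mm as a lead-in. The box runs from y = -200 to +112 mm; at its -y end, past a 10 mm wall, is an empty compartment over which the cover parks.
- cap (a joint): Travel (m) of the box's thin sliding cover, 146 (x) by 85 (y) mm, top face 61 mm above the worktop, along the box's +y. 0 = fully back (stop), leading edge at box y = -106 mm, clear of the tray; 0.072 = fully shut (stop), edge at -34. Starts 0.014 to 0.030, over the tray's end, holding it down. About 1 N friction, no spring. A tray back to front blocks it at 0.036.
- cover_tab (a point): Centre of the upright push tab on top of the cover: 70 mm (box x) by 10 mm (box y), rising from the cover's top face (61 mm above the worktop) to 86 mm. Moves with the cover; at joint value q it is at box x = 0, y = -148.5 mm + q. Push it from either side.
- tray: Loose light-wood tray 110 (x) by 200 (y) mm, 0.2 to 0.4 kg, 2 mm play on each side in the pocket. Origin at the centre of its underside, z up. Rim 40 mm high; on its +y half a tall bin (y = 32 to 72) rises to 72 mm. Starts home in the pocket with its +y along the box's -y (tall bin toward the cover); when right, its y is along the box's +y and its origin 6 mm above the box's.
- tray_handle (a point): Centre of the tray's handle bar, 104 mm above the tray's underside, over its centre: bar 14 mm wide (tray x), 56 mm long (tray y), 16 mm high, carried on two round posts 12 mm thick at y = -22 and +22 mm. Grasp it from above across its 14 mm width.
- tall_bin (a point): Middle of the top of the tall bin, on the tray at y = +52 mm, 72 mm above its underside.
- glass_jar: Bystander: small glass jar with pebbles, 72x63x85 mm, origin at the centre of its underside; stands behind the box (its +x side).
- round_tin: Bystander: dark round tin, 66x66x45 mm, origin at the centre of its underside; stands behind the box.
- small_bowl: Bystander: small pinch bowl, 71x68x30 mm, origin at the centre of its underside; stands behind the box.

How it is judged (in metres and radians):
On the way, in this order (a step that is already met when the one before it is completed fails the run):
1. the cover is pushed fully back, off the tray (value of joint cap below 0.005 m), for 0.2 s.
2. the tray is lifted clear of the box (z of tray in the frame of cutlery_box above 0.057 m), for 0.2 s.
3. the tray sits home again, turned half round, with the cover not yet over it (y of tall_bin in the frame of cutlery_box above 0.045 m and z of tray in the frame of cutlery_box between 0.003 and 0.009 m and horizontal distance between tray and cutlery_box below 0.006 m and angle between tray's own z axis and vertical below 0.035 rad and angle between the y axis of tray and the y axis of cutlery_box, either way round below 0.06 rad and value of joint cap below 0.03 m), for 0.2 s.
At the end, for the whole second after the job is handed in: The tray lies level and at rest, fully home in the pocket (underside within 3 mm of the pocket floor), centred within 6 mm and turned half round, so that its tall bin is at the end of the pocket away from the cover; the cover is shut to within 6 mm of its stop (joint above 0.066) (y of tall_bin in the frame of cutlery_box above 0.045 m and z of tray in the frame of cutlery_box between 0.003 and 0.009 m and horizontal distance between tray and cutlery_box below 0.006 m and angle between tray's own z axis and vertical below 0.035 rad and angle between the y axis of tray and the y axis of cutlery_box, either way round below 0.06 rad and value of joint cap above 0.066 m and linear speed of tray below 0.02 m/s); the robot touches nothing.
It fails at once if the tray is dropped: it falls freely more than about 20 mm above its seat (contact force between the fingers and tray below 0.05 N and z of tray in the frame of cutlery_box above 0.026 m and linear speed of tray above 0.3 m/s).
It fails at once if the jar is shifted more than 30 mm or tipped over (distance of glass_jar from where it was at the start of the episode above 0.03 m or angle between glass_jar's own z axis and vertical above 0.5 rad).
It fails at once if the tin is shifted more than 30 mm or tipped over (distance of round_tin from where it was at the start of the episode above 0.03 m or angle between round_tin's own z axis and vertical above 0.5 rad).
It fails at once if the bowl is shifted more than 30 mm or tipped over (distance of small_bowl from where it was at the start of the episode above 0.03 m or angle between small_bowl's own z axis and vertical above 0.5 rad).
It also fails if it takes over 67 s, if anything falls off the work surface, if the arm or the gripper's body presses on something with over 40 N, if the wrist force passes 120 N, or if a joint passes its speed limit or range.

## Working session

There is one attempt and no reset: what is moved stays moved. The work goes in short steps, Python scripts to look and compute and a tool call to move; the robot and the scene stay as the last step left them, time stands still between calls to the robot, and variables do not carry over. Pictures are saved under pics/ and viewed, at most 10 in all, crops included, and the job is handed in when it is done.

Besides the shell and the picture viewer there is one more tool, called after "Emit:" as name(argument=value, ...) on one line, values as JSON. arm_command: Moves the arm, as the interface text tells. Shifts and turns lie within -1 to 1; 1 stands for 0.3 m of shift or 60 degrees of turn. Its arguments: {"type":"object","properties":{"commands":{"type":"array"},"gripper":{"type":"number"},"squeeze":{"type":"number"}},"required":["commands"]}

```bash
ls; mkdir -p pics; cat > h.py <<'E'
import numpy as np, cv2
from station import env
from scipy.spatial.transform import Rotation as R
def snap(n):
    s=env.snapshot(n); return s
def cloud(s, mask=None, st=None):
    """world points (N,3) for pixels in mask"""
    z=s["range_z"]; m=z>0
    if mask is not None: m&=mask
    v,u=np.nonzero(m)
    K=np.array([[s["fx"],0,s["cx"]],[0,s["fy"],s["cy"]],[0,0,1]])
    p=cv2.undistortPoints(np.c_[u,v].astype(float)[:,None],K,np.array(s["distortion"]))[:,0]
    c=np.c_[p*z[v,u][:,None],z[v,u]]
    if "view" in s: T=np.linalg.inv(np.array(s["view"]))
    else:
        W=np.eye(4);W[:3,:3]=R.from_euler("xyz",st["ee_rot"]).as_matrix();W[:3,3]=st["position"];T=W@np.array(s["mount"])
    return c@T[:3,:3].T+T[:3,3], np.c_[u,v]
E
python3 - <<'E'
from h import *
st=env.read_state(); print(st)
ims=[]
for n in("scene","side"):
    s=snap(n); ims.append(s["color"])
    print(n,np.linalg.inv(s["view"])[:3,3])
    for k in("cutlery_box","tray","tray_handle","tall_bin","cover_tab","glass_jar","round_tin","small_bowl"):
        for d in env.cut_out(k,n)[:1]:
            P,_=cloud(s,d["mask"]); print(k,round(d["conf"],2),np.round(d["pixel"]),len(P),np.round(np.median(P,0)) if len(P) else "",np.round(np.percentile(P,[2,98],axis=0)).tolist() if len(P) else "")
im=np.vstack(ims)
cv2.imwrite("pics/a.png",cv2.resize(np.hstack(ims),(800,300))[:,:,::-1])
cv2.imwrite("pics/b.png",ims[0][:,:,::-1])
E
```

```text
pics
{'t': 0.0, 'joints': array([-1.24129021e+00,  5.27944269e-02,  1.40170238e+00, -4.20886737e-05,
        1.68857601e+00, -7.03045198e-02]), 'joint_velocities': array([ 8.99749282e-05,  2.78223659e-03, -4.88391560e-04,  2.86464084e-04,
        5.06825305e-04, -2.44779250e-04]), 'effort': array([ 3.84302402e-04, -3.81661820e+01, -3.60190308e+01, -1.65140696e-04,
        6.06650283e-03,  3.50949392e-06]), 'position': array([ 204.27760803, -483.34541886,  249.50583474]), 'ee_rot': array([-3.14011320e+00, -6.22757781e-05,  3.99805674e-01]), 'ft_force': array([ 0.05275927, -0.59791482,  0.20994405]), 'ft_torque': array([-0.02273775, -0.03227348, -0.04244585]), 'finger_force': 0.0, 'opening': 85.92418807980523}
scene [318.16795408 366.98394449 727.77614082]
cutlery_box 0.84 [276. 186.] 3664 [ 465. -212.   55.] [[381.0, -325.0, 4.0], [547.0, -10.0, 85.0]]
tray 0.87 [272. 223.] 3586 [ 458. -133.   25.] [[403.0, -204.0, 8.0], [517.0, -37.0, 118.0]]
tray_handle 0.74 [275. 221.] 3687 [ 458. -133.   28.] [[403.0, -205.0, 8.0], [518.0, -34.0, 118.0]]
tall_bin 0.71 [276. 223.] 3554 [ 458. -134.
[... 555 characters left out ...]
], [545.0, -7.0, 85.0]]
tray 0.89 [296. 204.] 2636 [ 459. -152.   42.] [[400.0, -203.0, 10.0], [517.0, -63.0, 118.0]]
tray_handle 0.58 [292. 201.] 2635 [ 459. -152.   42.] [[401.0, -202.0, 10.0], [517.0, -65.0, 118.0]]
tall_bin 0.64 [296. 204.] 2590 [ 458. -152.   42.] [[400.0, -202.0, 10.0], [515.0, -62.0, 118.0]]
cover_tab 0.8 [289. 173.] 730 [ 487. -242.   63.] [[407.0, -290.0, 59.0], [549.0, -193.0, 88.0]]
glass_jar 0.55 [216. 229.] 1261 [607.  17.  62.] [[583.0, -28.0, 8.0], [639.0, 28.0, 83.0]]
round_tin 0.96 [223. 209.] 427 [ 621. -118.   45.] [[594.0, -153.0, 14.0], [653.0, -95.0, 48.0]]
small_bowl 0.91 [232. 185.] 372 [ 626. -248.   20.] [[594.0, -264.0, 6.0], [656.0, -199.0, 30.0]]
```

View pics/b.png

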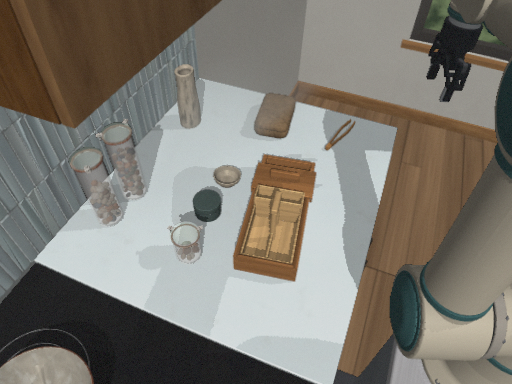

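```bash
python3 - <<'E'
from h import *
A=[]
for n in("scene","side"):
    s=snap(n); P,_=cloud(s); P=P[(P[:,0]>370)&(P[:,0]<570)&(P[:,1]>-360)&(P[:,1]<20)]; A.append(P)
    for nm,lo,hi in(("bar",108,125),("tab",68,95),("wall+cover",50,66)):
        Q=P[(P[:,2]>lo)&(P[:,2]<hi)]
        if nm=="tab": Q=Q[Q[:,1]<-205]
        r=cv2.minAreaRect(Q[:,:2].astype(np.float32)); print(n,nm,len(Q),np.round(r[0],1),np.round(r[1],1),round(r[2],2),"med",np.round(np.median(Q,0),1))
        c=np.polyfit(Q[:,1],Q[:,0],1) if nm=="bar" else np.polyfit(Q[:,0],Q[:,1],1); print("  slope",np.round(c[0],4))
E
```

```text
scene bar 160 [ 460.1 -129.1] [13.8 55.8] 9.46 med [ 459.  -125.1  117.7]
  slope -0.1535
scene tab 250 [ 460.4 -235.5] [43.1 99.8] 63.86 med [ 475.5 -243.1   80.1]
  slope -0.122
scene wall+cover 2695 [ 466.9 -173. ] [146. 315.] 9.52 med [ 467.  -214.3   58. ]
  slope -0.3812
side bar 113 [ 458.8 -125.5] [14. 55.] 10.12 med [ 458.4 -117.3  118. ]
  slope -0.1801
side tab 231 [ 461.1 -236. ] [39.6 97.2] 70.23 med [ 477.  -240.7   79.2]
  slope -0.0358
side wall+cover 1707 [ 464.8 -168.9] [146.1 311.8] 9.79 med [ 469.  -166.8   56.4]
  slope -0.4674
```

```bash
cat >> h.py <<'E'
B=np.array([459.,-127.5]); YAW=0.168
def box2w(x,y):
    c,s=np.cos(YAW),np.sin(YAW); return B+[c*x-s*y, s*x+c*y]
def w2box(p):
    c,s=np.cos(YAW),np.sin(YAW); d=np.asarray(p)[...,:2]-B; return d@np.array([[c,-s],[s,c]])
def row(x,y,z,yaw):
    """row to box (x,y), world z, tool down with yaw"""
    st=env.read_state(); R0=R.from_euler("xyz",st["ee_rot"]); R1=R.from_euler("xyz",[np.pi,0,yaw])
    d=R0.inv().apply(np.r_[box2w(x,y),z]-st["position"])/300
    t=(R0.inv()*R1).as_rotvec()/np.radians(60)
    print("from",np.round(np.r_[w2box(st["position"]),st["position"][2]],1),"row",np.round(np.r_[d,t],3).tolist())
UP=YAW+np.pi/2
E
python3 -c "
from h import *
row(0,-60,260,UP)"
```

```text
from [-310.6 -308.5  250.4] row [1.198, -0.568, -0.032, 0.0, 0.0, -1.279]
```

Emit:
arm_command(commands=[[0.12,-0.06,0,0,0,-0.12],[0.24,-0.11,0,0,0,-0.24],[0.36,-0.17,0,0,0,-0.36],[0.48,-0.23,0,0,0,-0.48],[0.6,-0.28,0,0,0,-0.6],[0.72,-0.34,0,0,0,-0.72],[0.84,-0.4,-0.03,0,0,-0.84],[0.92,-0.44,-0.03,0,0,-0.94],[0.96,-0.455,-0.03,0,0,-1.0],[0.96,-0.455,-0.03,0,0,-1.0]], gripper=0)

```text
t: 1.83
position: [418.1, -243.8, 259.5]
ee_rot: [3.141, -0.0, 1.454]
ft_force: [-0.4, 0.1, 0.1]
opening: 0.0
finger_force: 0.0
```

```bash
python3 -c "
from h import *
row(0,-60,260,UP)"
```

```text
from [ -59.8 -107.8  259.5] row [0.209, 0.146, -0.002, 0.001, -0.0, -0.272]
```

Emit:
arm_command(commands=[[0.1,0.07,0,0,0,-0.11],[0.21,0.145,0,0,0,-0.22],[0.21,0.145,0,0,0,-0.272],[0.21,0.145,0,0,0,-0.272],[0.21,0.145,0,0,0,-0.272],[0.21,0.145,0,0,0,-0.272]])

```text
t: 2.33
position: [466.8, -189.7, 259.3]
ee_rot: [-3.141, 0.0, 1.728]
ft_force: [0.4, -0.3, -0.4]
opening: 0.2
finger_force: 0.0
```

```bash
python3 - <<'E'
from h import *
st=env.read_state(); s=snap("wrist"); P,uv=cloud(s,st=st)
print(np.round(st["position"],1),st["ee_rot"], np.array(s["mount"]).round(2).tolist())
cv2.imwrite("pics/w1.png",s["color"][:,:,::-1])
b=w2box(P); 
for nm,lo,hi,m in(("bar",108,125,(abs(b[:,0])<60)),("tab",70,95,(abs(b[:,0])<60)&(b[:,1]<-100)),("top",51,65,abs(b[:,0])<90),("cover",58,65,(abs(b[:,0])<90)&(b[:,1]<-75))):
    k=(P[:,2]>lo)&(P[:,2]<hi)&m; 
    if k.sum()<5: print(nm,k.sum()); continue
    Q=b[k]; r=cv2.minAreaRect(Q.astype(np.float32)); print(nm,k.sum(),np.round(r[0],1),np.round(r[1],1),round(r[2],2),np.percentile(Q,[1,99],axis=0).round(1).tolist(),"z",np.median(P[k,2]).round(1))
row(0,-92,95,UP)
E
```

```text
[ 466.8 -189.7  259.3] [-3.14137088e+00  3.49126973e-04  1.72767130e+00] [[-0.0, -0.97, -0.26, 66.21], [1.0, 0.0, -0.0, -0.32], [0.0, -0.26, 0.97, -121.77], [0.0, 0.0, 0.0, 1.0]]
bar 1083 [-0.1 -0.4] [54.7 13.7] 89.87 [[-6.8, -27.6], [6.7, 26.0]] z 115.8
tab 596 [  -0.9 -117.9] [ 9.9 69.6] 89.01 [[-34.4, -122.8], [33.4, -113.3]] z 82.0
top 11491 [ -0.1 -39.1] [300.9 146.4] 89.49 [[-71.7, -179.2], [69.7, 110.4]] z 58.3
cover 6224 [  -0.7 -118.7] [145.8  84.9] 0.16 [[-72.1, -159.2], [70.5, -77.1]] z 59.0
from [ -2.7 -62.6 259.4] row [-0.098, 0.01, 0.548, -0.0, 0.0, -0.01]
```

View pics/w1.png

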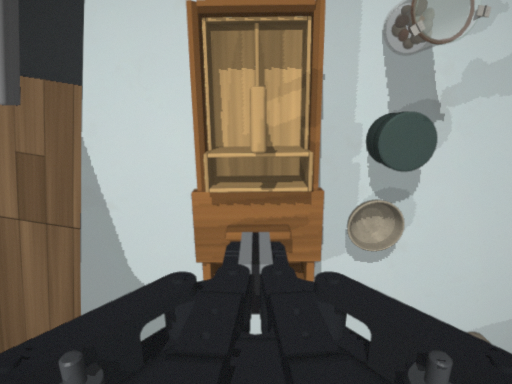

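Emit:
arm_command(commands=[[-0.1,0.01,0,0,0,-0.01],[-0.105,0.01,0.1,0,0,-0.01],[-0.105,0.01,0.22,0,0,-0.01],[-0.105,0.01,0.34,0,0,-0.01],[-0.105,0.01,0.44,0,0,-0.01],[-0.105,0.01,0.51,0,0,-0.01],[-0.105,0.01,0.55,0,0,-0.01],[-0.105,0.01,0.565,0,0,-0.01],[-0.105,0.01,0.565,0,0,-0.01],[-0.105,0.01,0.565,0,0,-0.01]])

```text
t: 3.22
position: [476.1, -219.9, 91.4]
ee_rot: [3.14, 0.002, 1.741]
ft_force: [0.3, 1.1, 0.9]
opening: 0.3
finger_force: 0.0
```

```bash
python3 - <<'E'
from h import *
row(0,-133,90,UP)
E
```

```text
from [  1.4 -94.   91.4] row [-0.13, -0.005, 0.005, 0.002, 0.002, 0.002]
```

Emit:
arm_command(commands=[[-0.02,-0.005,0,0,0,0],[-0.04,-0.005,0,0,0,0],[-0.06,-0.005,0,0,0,0],[-0.08,-0.005,0,0,0,0],[-0.1,-0.005,0,0,0,0],[-0.115,-0.005,0,0,0,0],[-0.125,-0.005,0,0,0,0],[-0.132,-0.005,0,0,0,0],[-0.137,-0.005,0,0,0,0],[-0.137,-0.005,0,0,0,0]])

```text
t: 4.05
position: [480.9, -259.3, 89.7]
ee_rot: [-3.141, -0.002, 1.743]
ft_force: [-1.9, 4.8, 2.3]
opening: -0.1
finger_force: 2.4
```

```bash
python3 - <<'E'
from h import *
print(env.read_state()["ft_force"]);row(0,-133,90,UP)
E
```

```text
[-1.87188009  4.79033889  2.28249277]
from [  -0.5 -133.6   89.7] row [0.002, 0.002, -0.001, -0.001, -0.002, 0.004]
```

Emit:
arm_command(commands=[[-0.008,0,0,0,0,0],[-0.008,0,0,0,0,0],[-0.008,0,0,0,0,0]])

```text
t: 4.3
position: [480.9, -259.5, 89.7]
ee_rot: [-3.14, -0.007, 1.744]
ft_force: [-6.2, 15.2, 8.2]
opening: 0.1
finger_force: 7.7
```

Emit:
arm_command(commands=[[0.03,0,0,0,0,0],[0.04,0,-0.1,0,0,0],[0.04,0,-0.22,0,0,0],[0.04,0,-0.34,0,0,0],[0.08,0,-0.36,0,0,0],[0.2,0,-0.36,0,0,0],[0.32,0,-0.36,0,0,0],[0.42,0,-0.36,0,0,0],[0.446,0,-0.36,0,0,0],[0.446,0,-0.36,0,0,0]])

```text
t: 5.13
position: [458.5, -128.8, 197.9]
ee_rot: [3.141, 0.001, 1.745]
ft_force: [0.4, -0.1, 0.7]
opening: 0.1
finger_force: 0.0
```

Emit:
arm_command(commands=[[0,0,0,0,0,0],[0,0,0,0,0,0],[0,0,0,0,0,0],[0,0,0,0,0,0]], gripper=0.8)

```text
t: 5.47
position: [458.6, -131.4, 197.6]
ee_rot: [-3.141, 0.0, 1.741]
ft_force: [-0.3, 0.3, -0.1]
opening: 48.1
finger_force: 0.0
```

```bash
python3 - <<'E'
from h import *
ss=[snap(n) for n in("scene","side")]
P=np.vstack([cloud(s)[0] for s in ss]); b=w2box(P)
for nm,lo,hi,m in(("bar",108,122,(abs(b[:,0])<20)&(abs(b[:,1])<40)),("tab",72,90,(abs(b[:,0])<60)&(b[:,1]<-100)&(b[:,1]>-190)),("cover",58,65,(abs(b[:,0])<90)&(b[:,1]<-75))):
    k=(P[:,2]>lo)&(P[:,2]<hi)&m
    print(nm,k.sum(),np.percentile(b[k],[1,99],axis=0).round(1).tolist())
row(0,0,110,UP)
E
```

```text
bar 275 [[-6.3, -29.0], [7.6, 27.9]]
tab 324 [[-34.1, -154.2], [33.4, -141.1]]
cover 1577 [[-72.5, -1938.7], [71.7, -106.4]]
from [ -1.   -3.6 197.6] row [0.012, 0.003, 0.292, -0.0, 0.0, 0.002]
```

Emit:
arm_command(commands=[[0.011,0.004,0,0,0,0],[0.011,0.004,0.08,0,0,0],[0.011,0.004,0.16,0,0,0],[0.011,0.004,0.22,0,0,0],[0.011,0.004,0.27,0,0,0],[0.011,0.004,0.292,0,0,0],[0.011,0.004,0.292,0,0,0],[0.011,0.004,0.292,0,0,0]])

```text
t: 6.23
position: [459.5, -127.1, 110.7]
ee_rot: [3.141, 0.0, 1.742]
ft_force: [0.8, 0.3, 0.5]
opening: 68.5
finger_force: 0.0
```

Emit:
arm_command(commands=[[0,0,0,0,0,0],[0,0,0,0,0,0],[0,0,0,0,0,0],[0,0,0,0,0,0],[0,0,0,0,0,0],[0,0,0,0,0,0],[0,0,0,0,0,0],[0,0,0,0,0,0]], gripper=0, squeeze=60)

```text
t: 6.9
position: [459.3, -127.2, 110.7]
ee_rot: [3.141, 0.001, 1.742]
ft_force: [-2.8, 0.0, 5.9]
opening: 13.0
finger_force: 59.3
```

```bash
python3 - <<'E'
from h import *
st=env.read_state(); print(st["ft_force"],st["ft_torque"],st["ee_rot"]);row(0,0,110,UP)
E
```

```text
[-2.78991926  0.02101623  5.93580767] [0.01344256 0.38503434 0.0106987 ] [3.14119398e+00 5.07935261e-04 1.74223479e+00]
from [  0.4   0.2 110.7] row [-0.001, -0.001, 0.002, 0.0, 0.0, 0.003]
```

Emit:
arm_command(commands=[[0,0,-0.02,0,0,0],[0,0,-0.06,0,0,0],[0,0,-0.1,0,0,0],[0,0,-0.15,0,0,0],[0,0,-0.2,0,0,0],[0,0,-0.25,0,0,0],[0,0,-0.29,0,0,0],[0,0,-0.3,0,0,0],[0,0,-0.3,0,0,0],[0,0,-0.3,0,0,0]])

```text
t: 7.73
position: [458.9, -126.9, 199.3]
ee_rot: [-3.14, -0.001, 1.742]
ft_force: [0.2, -1.3, -2.8]
opening: 13.6
finger_force: 58.8
```

Emit:
arm_command(commands=[[0,0,0,0,0,0.05],[0,0,0,0,0,0.12],[0,0,0,0,0,0.2],[0,0,0,0,0,0.28],[0,0,0,0,0,0.36],[0,0,0,0,0,0.44],[0,0,0,0,0,0.52],[0,0,0,0,0,0.6],[0,0,0,0,0,0.68],[0,0,0,0,0,0.75]])

```text
t: 8.57
position: [458.7, -126.9, 198.7]
ee_rot: [-3.139, 0.001, 0.953]
ft_force: [0.2, -0.1, -3.4]
opening: 12.7
finger_force: 58.7
```

Emit:
arm_command(commands=[[0,0,0,0,0,0.08],[0,0,0,0,0,0.16],[0,0,0,0,0,0.24],[0,0,0,0,0,0.32],[0,0,0,0,0,0.4],[0,0,0,0,0,0.48],[0,0,0,0,0,0.56],[0,0,0,0,0,0.64],[0,0,0,0,0,0.72],[0,0,0,0,0,0.8]])

```text
t: 9.4
position: [458.7, -126.9, 198.7]
ee_rot: [-3.141, 0.002, 0.115]
ft_force: [-0.9, -0.8, -2.8]
opening: 13.0
finger_force: 58.7
```

Emit:
arm_command(commands=[[0,0,0,0,0,0.08],[0,0,0,0,0,0.16],[0,0,0,0,0,0.24],[0,0,0,0,0,0.32],[0,0,0,0,0,0.4],[0,0,0,0,0,0.48],[0,0,0,0,0,0.56],[0,0,0,0,0,0.64],[0,0,0,0,0,0.72],[0,0,0,0,0,0.8]])

```text
t: 10.23
position: [458.7, -126.9, 198.7]
ee_rot: [3.141, 0.002, -0.723]
ft_force: [-0.0, 0.8, -3.4]
opening: 13.1
finger_force: 58.7
```

```bash
python3 - <<'E'
from h import *
st=env.read_state(); print(st["joints"],st["ft_force"],st["ft_torque"],st["ee_rot"],st["opening"],st["finger_force"]);row(.4,.2,st["position"][2],1.742-np.pi)
E
```

```text
[-3.47439972e-01 -6.41732478e-02  1.61948022e+00 -1.27183002e-04
  1.58874570e+00  1.94613048e+00] [-0.03885427  0.8029863  -3.41232278] [-0.00758012 -0.01894839 -0.01134647] [ 3.14057254e+00  2.24214444e-03 -7.22777390e-01] 13.058844787925944 58.696247935295105
from [ -0.2   0.6 198.7] row [0.002, -0.001, -0.0, 0.002, 0.002, 0.646]
```

Emit:
arm_command(commands=[[0,0,0,0,0,0.09],[0,0,0,0,0,0.18],[0,0,0,0,0,0.27],[0,0,0,0,0,0.36],[0,0,0,0,0,0.45],[0,0,0,0,0,0.54],[0,0,0,0,0,0.61],[0,0,0,0,0,0.646],[0,0,0,0,0,0.646],[0,0,0,0,0,0.646]])

```text
t: 11.07
position: [458.9, -126.9, 199.1]
ee_rot: [3.14, 0.001, -1.394]
ft_force: [-0.2, -0.4, -2.5]
opening: 12.8
finger_force: 58.7
```

```bash
python3 - <<'E'
from h import *
st=env.read_state(); print(st["ft_force"],st["ee_rot"]);row(.2,.2,111,1.742-np.pi)
ss=[snap(n) for n in("scene","side")]
for s in ss:
    P=cloud(s)[0]; b=w2box(P)
    for nm,lo,hi in(("rim",122,142),("bin",158,172),("wall",45,58)):
        k=(P[:,2]>lo)&(P[:,2]<hi)&(abs(b[:,0])<68)&(abs(b[:,1])<118)
        if nm=="bin": k&=(b[:,1]>25)&(b[:,1]<85)
        Q=b[k]; 
        if len(Q): r=cv2.minAreaRect(Q.astype(np.float32)); print(nm,len(Q),np.round(r[0],1),np.round(r[1],1),round(r[2],2),"z",np.percentile(P[k,2],[5,50,95]).round(1))
        if len(Q) and nm=="rim":
            k2=k&(P[:,2]<138);A=np.c_[b[k],np.ones(k.sum())]
cv2.imwrite("pics/c.png",cv2.resize(np.hstack([s["color"][90:330,120:420] for s in ss]),(800,320))[:,:,::-1])
E
```

```text
[-0.17050732 -0.43272905 -2.53969025] [ 3.14001412e+00  8.13320432e-04 -1.39376236e+00]
from [ -0.    0.6 199.1] row [0.002, -0.001, 0.294, 0.002, 0.001, 0.006]
rim 1163 [0.5 2. ] [110.1 201.7] 0.45 z [123.4 133.1 140.4]
bin 570 [-0.2 50. ] [ 49.8 109.9] 89.66 z [158.8 164.9 167.7]
wall 812 [ 0.2 -1.6] [134.6 226.2] 0.12 z [47.1 54.  56.5]
rim 1190 [-0.4  4.3] [110.3 205.2] 0.33 z [123.  131.  139.7]
bin 587 [-1.  51.5] [ 52.8 110.4] 89.9 z [158.8 164.3 168.3]
wall 745 [-0.4  2. ] [134.  226.4] 0.33 z [46.4 53.6 57. ]
```

View pics/c.png

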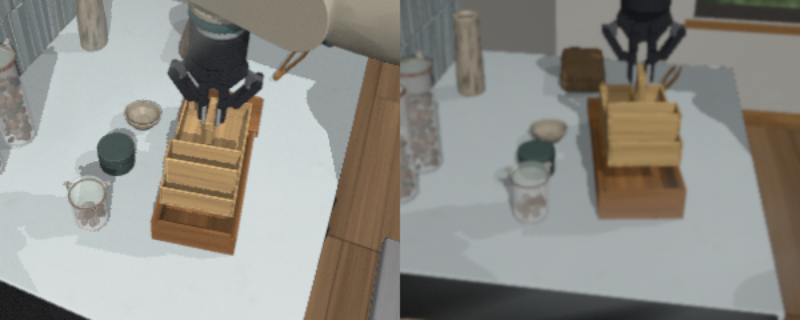

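Emit:
arm_command(commands=[[0.004,-0.001,0.03,0.002,0,0.006],[0.004,-0.001,0.07,0.002,0,0.006],[0.004,-0.001,0.1,0.002,0,0.006],[0.004,-0.001,0.125,0.002,0,0.006],[0.004,-0.001,0.14,0.002,0,0.006],[0.004,-0.001,0.155,0.002,0,0.006],[0.004,-0.001,0.17,0.002,0,0.006],[0.004,-0.001,0.17,0.002,0,0.006]])

```text
t: 11.83
position: [460.7, -130.5, 151.6]
ee_rot: [-3.136, -0.006, -1.403]
ft_force: [-1.8, -8.6, 8.8]
opening: 12.6
finger_force: 60.6
```

```bash
python3 - <<'E'
from h import *
st=env.read_state(); print(st["ft_force"],st["ft_torque"],st["ee_rot"]);row(.2,-.6,111,1.742-np.pi)
E
```

```text
[-1.82224435 -8.58098519  8.80309346] [-0.9950373   0.56134032  0.06891206] [-3.1364301  -0.00629935 -1.40257279]
from [  1.2  -3.3 151.6] row [-0.01, 0.004, 0.135, -0.005, -0.006, -0.003]
```

Emit:
arm_command(commands=[[0.012,-0.003,0,0,0,0],[0.012,-0.003,0,0,0,0],[0.012,-0.003,0,0,0,0]])

```text
t: 12.08
position: [461.2, -131.5, 148.8]
ee_rot: [-3.14, 0.0, -1.402]
ft_force: [-0.0, 0.7, -3.1]
opening: 13.1
finger_force: 59.0
```

```bash
python3 - <<'E'
from h import *
st=env.read_state(); print(st["ft_force"],st["ft_torque"],st["ee_rot"]);row(.2,-.6,111,1.742-np.pi)
E
```

```text
[-0.03708277  0.72406721 -3.14846864] [-0.07059002 -0.04650077 -0.01587254] [-3.13962913e+00  4.59403612e-04 -1.40151718e+00]
from [  1.5  -4.3 148.8] row [-0.012, 0.005, 0.126, -0.002, 0.0, -0.002]
```

Contact is free now. Lower straight down gently.

Emit:
arm_command(commands=[[0,0,0.02,0,0,0],[0,0,0.04,0,0,0],[0,0,0.06,0,0,0],[0,0,0.08,0,0,0],[0,0,0.095,0,0,0],[0,0,0.11,0,0,0],[0,0,0.118,0,0,0],[0,0,0.122,0,0,0],[0,0,0.126,0,0,0],[0,0,0.126,0,0,0]])

```text
t: 12.92
position: [461.3, -131.3, 112.1]
ee_rot: [-3.14, 0.0, -1.401]
ft_force: [-5.2, 2.9, 3.6]
opening: 13.4
finger_force: 59.9
```

```bash
python3 - <<'E'
from h import *
st=env.read_state(); print(st["ft_force"],st["ft_torque"],st["ee_rot"]);row(1.5,-4.3,110,1.742-np.pi)
E
```

```text
[-5.24127909  2.90749421  3.57489401] [ 0.15602731  0.71974175 -0.17285384] [-3.13958249e+00  3.83700123e-04 -1.40127261e+00]
from [  1.6  -4.1 112.1] row [0.001, 0.0, 0.007, -0.002, 0.0, -0.002]
```

Emit:
arm_command(commands=[[-0.002,0.003,0,0,0,0],[-0.002,0.003,0.004,0,0,0],[-0.002,0.003,0.008,0,0,0],[-0.002,0.003,0.008,0,0,0],[-0.002,0.003,0.008,0,0,0]])

```text
t: 13.33
position: [461.0, -130.8, 110.6]
ee_rot: [-3.137, -0.0, -1.401]
ft_force: [-3.6, 6.7, 8.5]
opening: 12.9
finger_force: 60.8
```

```bash
python3 - <<'E'
from h import *
st=env.read_state(); print(st["ft_force"],st["ft_torque"],st["ee_rot"]);row(1.5,-4.3,110,1.742-np.pi)
for n in("scene","side"):
    s=snap(n);P=cloud(s)[0]; b=w2box(P)
    for nm,lo,hi in(("rimtop",38,62),("bin",65,95),):
        k=(P[:,2]>lo)&(P[:,2]<hi)&(abs(b[:,0])<75)&(b[:,1]>-80)&(b[:,1]<118)
        Q=b[k]; print(nm,len(Q),Q.min(0).round(1),Q.max(0).round(1),"z",np.percentile(P[k,2],[5,50,90,97]).round(1))
E
```

```text
[-3.60101878  6.66455634  8.49218009] [ 0.37063745  0.55576132 -0.09933086] [-3.13721781e+00 -1.91990160e-04 -1.40090956e+00]
from [  1.5  -3.6 110.6] row [0.002, -0.0, 0.002, -0.004, -0.0, -0.001]
rimtop 1988 [-67.3 -79.7] [ 67.3 111.6] z [40.2 52.1 56.6 59.8]
bin 612 [-53.   -0.2] [57.1 70.5] z [66.  75.3 79.2 83. ]
rimtop 1707 [-68.5 -79.5] [ 66.  115.5] z [39.8 52.  58.  60.7]
bin 721 [-54.2 -22. ] [56.  74.3] z [65.9 73.8 79.3 86.1]
```

Emit:
arm_command(commands=[[-0.004,0,-0.002,0,0,0],[-0.004,0,-0.002,0,0,0],[-0.004,0,-0.002,0,0,0],[-0.004,0,-0.002,0,0,0],[-0.004,0,-0.002,0,0,0],[-0.004,0,-0.002,0,0,0]], gripper=0.6, squeeze=20)

```text
t: 13.93
position: [460.1, -130.0, 109.5]
ee_rot: [-3.14, -0.0, -1.402]
ft_force: [0.1, 0.3, -0.8]
opening: 51.7
finger_force: 0.0
```

Emit:
arm_command(commands=[[0,0,-0.03,0,0,0],[0,0,-0.08,0,0,0],[0,0,-0.16,0,0,0],[0,0,-0.26,0,0,0],[0,0,-0.36,0,0,0],[0,0,-0.42,0,0,0],[0,0,-0.45,0,0,0],[0,0,-0.45,0,0,0]])

```text
t: 14.6
position: [460.5, -130.3, 247.2]
ee_rot: [-3.136, -0.002, -1.401]
ft_force: [0.0, -0.9, -0.9]
opening: 51.6
finger_force: 0.0
```

```bash
python3 - <<'E'
from h import *
st=env.read_state(); s=snap("wrist"); ss=[s,snap("scene"),snap("side")]
for s in ss:
    P=cloud(s,st=st)[0]; b=w2box(P)
    for nm,lo,hi,m in(("bar",108,125,abs(b[:,1])<45),("bin",70,90,(b[:,1]>15)),("tab",70,95,b[:,1]<-120),("rim",40,50,abs(b[:,0])<57)):
        k=(P[:,2]>lo)&(P[:,2]<hi)&(abs(b[:,0])<64)&(abs(b[:,1])<190)&m
        if k.sum()<5: continue
        Q=b[k];r=cv2.minAreaRect(Q.astype(np.float32)); print(nm,len(Q),np.round(r[0],1),np.round(r[1],1),round(r[2],2),np.percentile(Q,[1,99],axis=0).round(1).tolist(),"z",np.percentile(P[k,2],[50,95]).round(1))
row(0,-178,240,-UP)
print(UP)
E
```

```text
bar 1028 [ 0.5 -1.5] [55.8 14. ] 89.9 [[-6.4, -29.2], [7.5, 24.8]] z [115.8 117.1]
bin 1303 [ 0.4 50.3] [ 40.7 109.7] 89.66 [[-53.7, 30.3], [54.7, 70.4]] z [75.7 77.1]
tab 1366 [  -1.2 -148.7] [69.2 11. ] 0.0 [[-34.6, -153.8], [32.4, -143.4]] z [83.2 84.8]
rim 3800 [0.2 2.8] [113.5 216.8] 0.02 [[-54.3, -103.8], [56.7, 103.6]] z [44.4 49.5]
bar 152 [ 1.9 -2.3] [13.7 56.6] 0.25 [[-5.0, -29.7], [8.6, 25.5]] z [117.6 119.7]
bin 465 [ 1.8 45.3] [ 52.  110.1] 88.9 [[-52.4, 22.0], [56.1, 70.3]] z [76.7 80.1]
tab 186 [  -0.3 -150.1] [68.9 11.7] 0.23 [[-34.0, -155.0], [33.4, -144.3]] z [81.8 87.3]
rim 867 [0.  1.1] [220.3 113.9] 89.93 [[-54.2, -106.5], [56.6, 110.6]] z [45.7 49.3]
bar 111 [1.3 0.1] [14.3 57.2] 0.8 [[-6.1, -26.5], [8.1, 28.5]] z [117.8 120. ]
bin 491 [ 1.2 47.1] [109.8  54. ] 0.57 [[-53.0, 23.3], [55.8, 73.3]] z [76.3 80.2]
tab 210 [  -0.7 -146.8] [12.9 68.5] 89.87 [[-34.2, -152.8], [33.3, -140.6]] z [81.1 87.4]
rim 682 [-0.5  4. ] [112.4 221.4] 0.1 [[-55.2, -104.7], [55.1, 113.6]] z [45.7 49.5]
from [-1.000e-01 -2.400e+00  2.429e+02] row [0.586, 0.001, 0.009, 0.0, 0.001, 0.322]
1.7387963267948965
```

Emit:
arm_command(commands=[[0.1,0,0,0,0,0],[0.22,0,0,0,0,0],[0.34,0,0,0,0,0],[0.46,0,0,0,0,0],[0.56,0,0,0,0,0],[0.6,0,0,0,0,0],[0.6,0,0,0,0,0],[0.6,0,0,0,0,0]], gripper=0)

```text
t: 15.42
position: [489.7, -307.3, 242.5]
ee_rot: [3.141, 0.003, -1.402]
ft_force: [-0.3, 1.1, -0.7]
opening: -0.1
finger_force: 0.0
```

Emit:
arm_command(commands=[[0,0,0.05,0,0,0],[0,0,0.15,0,0,0],[0,0,0.25,0,0,0],[0,0,0.35,0,0,0],[0,0,0.43,0,0,0],[0,0,0.48,0,0,0],[0,0,0.51,0,0,0],[0,0,0.51,0,0,0],[0,0,0.51,0,0,0]])

```text
t: 16.17
position: [490.7, -306.7, 92.1]
ee_rot: [-3.139, -0.0, -1.401]
ft_force: [-0.6, -0.1, 0.7]
opening: -0.1
finger_force: 0.0
```

```bash
python3 - <<'E'
from h import *
print(env.read_state()["ft_force"]);row(0,-92.5,88,UP-np.pi)
E
```

```text
[-0.55260679 -0.06051953  0.68295527]
from [   1.3 -182.    92.1] row [-0.298, 0.004, 0.014, -0.002, -0.0, 0.002]
```

Emit:
arm_command(commands=[[-0.03,0.004,0.008,0,0,0],[-0.06,0.004,0.008,0,0,0],[-0.09,0.004,0.008,0,0,0],[-0.12,0.004,0.008,0,0,0],[-0.15,0.004,0.008,0,0,0],[-0.18,0.004,0.008,0,0,0],[-0.21,0.004,0.008,0,0,0],[-0.24,0.004,0.008,0,0,0],[-0.26,0.004,0.008,0,0,0],[-0.275,0.004,0.008,0,0,0]])

```text
t: 17.0
position: [475.3, -225.3, 89.2]
ee_rot: [-3.14, 0.0, -1.401]
ft_force: [0.5, -2.2, 0.7]
opening: 0.0
finger_force: 0.6
```

Emit:
arm_command(commands=[[-0.01,0,0,0,0,0],[-0.018,0,0,0,0,0],[-0.024,0,0,0,0,0],[-0.027,0,0,0,0,0],[-0.027,0,0,0,0,0]])

```text
t: 17.42
position: [474.3, -219.6, 89.3]
ee_rot: [-3.139, -0.003, -1.402]
ft_force: [2.4, -6.9, -2.3]
opening: -0.1
finger_force: 3.7
```

```bash
python3 - <<'E'
from h import *
print(env.read_state()["ft_force"]);row(0,-92.5,90,UP-np.pi)
E
```

```text
[ 2.38955214 -6.85569233 -2.30353092]
from [ -0.3 -93.4  89.3] row [-0.003, -0.001, -0.002, -0.003, -0.003, 0.001]
```

Emit:
arm_command(commands=[[-0.007,0,0,0,0,0],[-0.007,0,0,0,0,0],[-0.007,0,0,0,0,0]])

```text
t: 17.67
position: [474.2, -219.5, 89.3]
ee_rot: [-3.138, -0.007, -1.403]
ft_force: [5.1, -16.0, -6.7]
opening: 0.0
finger_force: 8.2
```

Emit:
arm_command(commands=[[0.03,0,0,0,0,0],[0.06,0,0,0,0,0],[0.08,0,-0.05,0,0,0],[0.08,0,-0.15,0,0,0],[0.08,0,-0.27,0,0,0],[0.08,0,-0.39,0,0,0],[0.08,0,-0.45,0,0,0],[0.08,0,-0.45,0,0,0]])

```text
t: 18.33
position: [478.9, -241.0, 229.9]
ee_rot: [-3.133, -0.005, -1.401]
ft_force: [0.6, 0.5, 1.0]
opening: -0.4
finger_force: 0.0
```

```bash
python3 - <<'E'
from h import *
st=env.read_state(); ss=[snap("wrist"),snap("scene"),snap("side")]
for s in ss:
    P=cloud(s,st=st)[0]; b=w2box(P)
    for nm,lo,hi,m in(("bar",108,125,abs(b[:,1])<45),("bin",70,90,(b[:,1]>20)),("tab",72,95,(b[:,1]<-60)&(b[:,1]>-100)),("cover",57,66,(b[:,1]<-10)&(b[:,1]>-130))):
        k=(P[:,2]>lo)&(P[:,2]<hi)&(abs(b[:,0])<75)&(abs(b[:,1])<190)&m
        if k.sum()<5: continue
        Q=b[k];r=cv2.minAreaRect(Q.astype(np.float32)); print(nm,len(Q),np.round(r[0],1),np.round(r[1],1),round(r[2],2),np.percentile(Q,[1,99],axis=0).round(1).tolist(),"z",np.percentile(P[k,2],[50,95]).round(1))
cv2.imwrite("pics/d.png",ss[1]["color"][:,:,::-1])
E
```

```text
bar 199 [0.7 1.5] [10.  22.1] 0.66 [[-3.5, -9.5], [5.6, 12.0]] z [116.5 117.5]
tab 892 [ -1.7 -77.9] [69.1  9.9] 0.06 [[-35.2, -82.6], [32.3, -73.4]] z [83.4 85. ]
cover 8871 [ -1.  -77.5] [145.3  84.9] 0.24 [[-72.1, -119.2], [70.1, -36.7]] z [59.2 60.5]
bar 156 [ 1.7 -1. ] [13.6 56.5] 0.29 [[-4.9, -28.9], [8.5, 25.3]] z [117.9 119.9]
bin 469 [ 1.9 45.9] [ 49.3 109.9] 89.81 [[-52.4, 22.6], [56.2, 70.1]] z [76.8 79.7]
tab 210 [  0.  -77.6] [69.9 11.6] 0.83 [[-34.1, -83.0], [33.7, -72.3]] z [83.2 87.4]
cover 1404 [  0.1 -71.7] [101.4 145.9] 89.73 [[-71.9, -120.4], [71.6, -35.3]] z [61.3 63.4]
bar 113 [1.4 1.8] [14.2 56. ] 1.44 [[-5.8, -24.8], [8.0, 28.5]] z [117.9 119.7]
bin 490 [ 1.3 47.4] [109.5  52.7] 0.64 [[-53.1, 23.6], [55.7, 73.1]] z [76.2 80.5]
tab 159 [ -0.7 -73.3] [14.  69.1] 86.66 [[-34.8, -79.3], [33.7, -68.8]] z [81.  87.5]
cover 838 [ -0.9 -71. ] [117.3 145.7] 89.92 [[-73.0, -119.8], [70.8, -20.0]] z [61.9 63.7]
```

View pics/d.png

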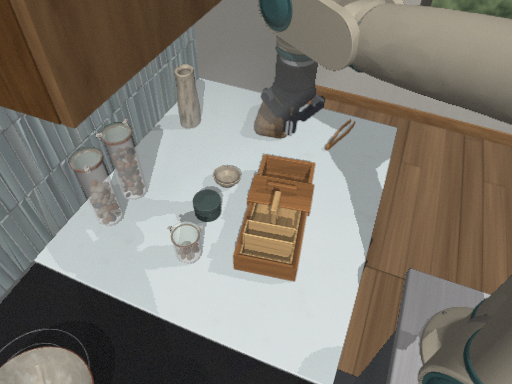

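The picture shows the cover shut over the low end at (282,190) and the tray home with its tall bin at the near end (270,240). The jar, tin and bowl are unmoved, and the gripper is clear.

```bash
python3 -c "
from station import env
print(env.finish_job())"
```

```text
the job is handed in; nothing more can be done
None
```

The tray is turned half round and seated home, the cover is pushed shut to its stop, and the jar, tin and bowl look unmoved; I handed the job in at about 18.5 s, but the hand-in gave no verdict.

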